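# Build the stepped core plug on the roll spindle

## Robot

A 6-joint arm with a two-finger parallel gripper is mounted at the origin on the work surface. World frame = base frame: x ahead of the robot, y to its left, z up, the work surface at z = 0. Lengths are in m, angles in rad, forces in N, time in s.
With the tool pointing down it reaches from about 0.35 to 0.775 m from the base axis. Payload 7.3 kg.
Tool frame: the origin (TCP) lies on the centre line of the jaws, within the pads' length; the fingertips stand 17 mm ahead of it and the grasp point (between the pads) lies 2 mm behind it (robot.tcp_to_tips is the distance from the TCP to the fingertips, in m); z points along the fingers, y is the line along which they close (so a half turn about z gives the same grasp; the last joint's range is limited). The gripper opens to 92 mm and grips with 3 to 60 N. Pads are 19 mm wide; open, the fingers measure 130 mm over their backs; the gripper's body (75 mm by 190 mm) begins 47 mm behind the grasp point.
Start: joints at [1.058, 0.342, 1.524, -0, 1.275, -0.146], TCP at [0.188, 0.49, 0.244] pointing down, gripper open.
Joint ranges: [-2.53, 2.53], [-0.77, 2.02], [0.04, 2.7], [-1, 4.14], [0.28, 2.66], [-3.11, 3.11]. Speed limits (rad/s): [2.57, 2.57, 3.14, 3.14, 3.14, 3.14].

## Interface

Orientations are given as [roll, pitch, yaw] about the fixed x, y, z axes, in that order (R = Rz(yaw) Ry(pitch) Rx(roll)).
In Python, from cell import robot gives the robot as it stands. The module is installed in compiled form; this text tells all that it offers.
- The arm moves only by the tool carry_out, never from a script. Its argument "commands" is a list of rows, each a list of 3 entries, a list of its own where there are three numbers: the shift along the tool's x, y, z in m, then the turn about the tool's z in rad, then the opening, from 0 (shut) to 1 (fully open). In form: [[[dx, dy, dz], yaw, claw], ...]. A call has 1 to 20 rows; each row shifts and turns the commanded pose from where the row before left it, along the tool's axes as they then stand; what a row does not reach is not made up. A row lasts 1/8 s, in which the tool goes at most 62.5 mm and 10.7 degrees, less where a joint would pass 70% of its speed; a pose out of reach is approached as far as the arm can. A call is refused whole if a number of a shift passes 0.0625 or a number of a turn 0.188, either way. A call with a gripper value outside its range is refused whole. The fingers move at their own pace and stop on an object; "newtons" is the grip in N (left out, the last holds). Time passes only in rows, so rows that do not move let the fingers close. It gives the time, the measured TCP pose, the force, the opening and the grip force at its end, in the units of the state.
- robot.observe(): the state, without advancing time (a new reading comes with each control period).
- robot.read_camera(name): name is "scene" or "top" or "wrist"; returns a dict with "pixels" (400x640x3 uint8, red, green, blue), "fx", "fy", "cx", "cy" (pixels), "k1" (the pictures are not rectified: a ray, as slopes to the right and down, at radius r is drawn at 1 + k1 r^2 times it, then the intrinsics apply), "view" (4x4, takes a point from world to camera coordinates); the wrist camera has in their place "T_tool_cam" (4x4, takes a point from camera to tool coordinates, whose origin is the TCP and whose axes are the flange's). Camera axes: x right, y up, looking along -z (the intrinsics and any distortion apply to the point x, -y, -z); pixel columns grow to the right and rows downward; lengths in m; the calibration is good to about 2 mm. A picture is of the moment at which its call begins: read the wrist's pose just before it. There is no depth.
- robot.hand_in(): hands the job in; it is judged then, once.
Trained networks look in a picture, given as the dict that the camera call returned (one of the last four; its "shot" number tells which), for a name from the list of things; names that differ only in an ending like _2 or _b are one class to them, and where a whole thing is asked for, a point or a joint stands for the part that bears it (a point fixed in the world has none). Each returns a list of dicts, best first, with "p" (0 to 1); they miss things now and then, are a little off and sometimes report something else, mostly with a low value. They report only what shows in the picture. A call takes as long as a camera call. They do not tell look-alikes from the thing itself.
- robot.find_in(picture, name): "at" ([column, row] in pixels, amid what is visible of it).
- robot.tip_of(picture, name): "at" ([column, row] in pixels: a listed point, or the origin of a listed thing).
The state is a dict: "time": time; "qpos": joint angles; "qvel": joint speeds; "joint_efforts": joint torques, N m; "tool_pos": TCP position; "tool_rot": TCP orientation; "contact_force": force on the tool from outside, world axes, zero at the start; "torque": the same for the moment, N m; "opening": finger opening in m; "grip_force": force on a finger pad.
Only numpy, scipy, OpenCV 4.12 (cv2) and the standard library are available. Lean on these libraries where they do the work, as an engineer would, in place of code of your own. Each camera call takes 0.05 s, during which the arm holds its last target. There are 200 camera calls.

## Task

Thread the three metal rings onto the upright spindle of the fabric-roll stand in order of size, the largest at the bottom and the smallest on top, each one flat and fully home on what lies below it. Feel the rings on and lower them all the way by hand: touch down slowly, do not drop them or force them, and leave the other things on the bench where they are.

Things in the scene. Friction and masses are not known exactly. Their poses are not given: they have to be found in the camera images.
- stand: Grey square plate screwed to the bench, 100 x 100 mm, 12 mm thick; origin at the centre of its underside (bench level), z up. The rings rest on its top, so the ring centres end 20, 36 and 52 mm above the bench. Rigid; more than 45 N on plate or spindle does damage, 5 to 10 N is plenty; touch down at 20 mm/s or slower, as a knock counts too.
- spindle_level (a point): Point over the plate's CENTRE at the height of the spindle's flat end, 70 mm up. The steel spindle (19.5 mm diameter, last 4 mm chamfered to a 13.5 mm flat) stands on a locked eccentric: its axis is 7 mm from this point, in a direction that differs every time and is not measured: see it or feel for it. A ring within 4 mm of that axis slips over the chamfer.
- ring_large_mid (a point): The largest, plain aluminium ring: outer diameter 66 mm, bore 22 mm, 16 mm thick, 130 g or so; it starts lying flat on the bench. The point is the ring's centre (on its axis, 8 mm above its underside); z is the ring's axis. Which ring lies where changes.
- ring_middle_mid (a point): The middle-sized, plain aluminium ring: outer diameter 54 mm, bore 22 mm, 16 mm thick, 85 g or so; it starts lying flat on the bench. The point is the ring's centre (on its axis, 8 mm above its underside); z is the ring's axis. Which ring lies where changes.
- ring_small_mid (a point): The smallest, plain aluminium ring: outer diameter 42 mm, bore 22 mm, 16 mm thick, 45 g or so; it starts lying flat on the bench. The point is the ring's centre (on its axis, 8 mm above its underside); z is the ring's axis. Which ring lies where changes.
- glue_tin_mid (a point): Bystander: blue tin standing on the bench, 60 mm across, 60 mm tall; point at half its height.
- screwdriver_mid (a point): Bystander: screwdriver lying on the bench, some 200 mm long; point near its middle, 12 mm up.
- staple_box_mid (a point): Bystander: cardboard box of staples, 90 x 55 x 35 mm; point at its centre.
- rivet_jar_mid (a point): Bystander: clear jar with white cap, 56 mm across, 55 mm tall; point at half its height.
Mind the look-alikes: they are no part of the job. What is shaped like the part that bears ring_large_mid but turquoise is not meant.

How it is judged:
On the way, in this order (a step that is already met when the one before it is completed fails the run):
1. the largest ring lies home on the plate (z of ring_large_mid in the frame of stand between 0.0184 and 0.0216 m and horizontal distance between ring_large_mid and stand below 0.0105 m and angle between ring_large_mid's own z axis and vertical below 0.07 rad), for 0.2 s.
2. the middle ring lies home on the largest (z of ring_middle_mid in the frame of stand between 0.0344 and 0.0376 m and horizontal distance between ring_middle_mid and stand below 0.0105 m and angle between ring_middle_mid's own z axis and vertical below 0.07 rad), for 0.2 s.
3. the smallest ring lies home on the middle one (z of ring_small_mid in the frame of stand between 0.0504 and 0.0536 m and horizontal distance between ring_small_mid and stand below 0.0105 m and angle between ring_small_mid's own z axis and vertical below 0.07 rad), for 0.2 s.
At the end, for the whole second after the job is handed in: All three rings are on the spindle and at rest, largest on the plate, then the middle one, the smallest on top: their centres 20, 36 and 52 mm above the stand's underside within 1.6 mm, within 10.5 mm of the plate's centre line (that is, round the spindle), tilted less than 4 degrees, let go (all of step 1 and all of step 2 and all of step 3 and linear speed of each of ring_large, ring_middle, ring_small below 0.02 m/s); the robot touches nothing.
It fails at once if the stand or its spindle is pressed with more than 45 N (contact force between stand and anything else above 45 N).
It fails at once if a ring is dropped or flung down at the spindle (faster than 0.4 m/s there) ((horizontal distance between ring_large_mid and stand below 0.03 m and z of ring_large_mid in the frame of stand below 0.078 m and linear speed of ring_large above 0.4 m/s) or (horizontal distance between ring_middle_mid and stand below 0.03 m and z of ring_middle_mid in the frame of stand below 0.078 m and linear speed of ring_middle above 0.4 m/s) or (horizontal distance between ring_small_mid and stand below 0.03 m and z of ring_small_mid in the frame of stand below 0.078 m and linear speed of ring_small above 0.4 m/s)).
It fails at once if the tin, screwdriver, staple box or jar is shifted by more than 20 mm or knocked over (distance of any of glue_tin_mid, screwdriver_mid, staple_box_mid, rivet_jar_mid from where it was at the start of the episode above 0.02 m).
It also fails if it takes over 72 s, if anything falls off the work surface, if the arm or the gripper's body presses on something with over 40 N, if the wrist force passes 120 N, or if a joint passes its speed limit or range.

## Working session

There is one attempt and no reset: what is moved stays moved. The work goes in short steps, Python scripts to look and compute and a tool call to move; the robot and the scene stay as the last step left them, time stands still between calls to the robot, and variables do not carry over. Pictures are saved under pics/ and viewed, at most 10 in all, crops included, and the job is handed in when it is done.

Besides the shell and the picture viewer there is one more tool, called after ">>>" as name([rows], argument=value, ...), one row to a line, values as JSON. carry_out: Moves the arm, as the interface text tells. Its arguments: {"type":"object","properties":{"commands":{"type":"array"},"newtons":{"type":"number"}},"required":["commands"]}

```bash
mkdir -p pics; cat > h.py <<'E'
import numpy as np, cv2
from scipy.spatial.transform import Rotation as R
from cell import robot
def ray(p,uv,st=None):
    x,y=(uv[0]-p['cx'])/p['fx'],(uv[1]-p['cy'])/p['fy']
    rd=np.hypot(x,y); r=rd
    for _ in range(20): r=rd/(1+p['k1']*r*r)
    s=r/rd if rd>0 else 1
    d=np.array([x*s,-y*s,-1])
    if 'view' in p: T=np.linalg.inv(np.array(p['view']))
    else:
        W=np.eye(4);W[:3,:3]=R.from_euler('xyz',st['tool_rot']).as_matrix();W[:3,3]=st['tool_pos'];T=W@np.array(p['T_tool_cam'])
    return T[:3,3],T[:3,:3]@d
def at_z(p,uv,z,st=None):
    o,d=ray(p,uv,st); return o+d*(z-o[2])/d[2]
def save(p,n,crop=None,k=1):
    im=np.array(p['pixels'])[:,:,::-1]
    if crop: a,b,c,d=crop; im=im[b:d,a:c]
    cv2.imwrite('pics/'+n,cv2.resize(im,None,fx=k,fy=k,interpolation=cv2.INTER_CUBIC))
E
python3 - <<'E'
from h import *
s=robot.observe();print({k:np.round(v,3) for k,v in s.items()})
Z=dict(stand=0,spindle_level=.07,ring_large_mid=.008,ring_middle_mid=.008,ring_small_mid=.008,glue_tin_mid=.03,screwdriver_mid=.012,staple_box_mid=.0175,rivet_jar_mid=.0275)
for c in ('top','scene'):
    p=robot.read_camera(c);save(p,c+'0.png')
    for n,z in Z.items():
        print(c,n,[(np.round(d['at']),round(d['p'],2),np.round(at_z(p,d['at'],z)[:2],4)) for d in robot.tip_of(p,n)[:3]])
p=robot.read_camera('wrist');print(np.round(p['T_tool_cam'],3),p['fx'],p['k1'])
E
```

```text
{'time': np.float64(0.0), 'qpos': array([ 1.058,  0.343,  1.525, -0.   ,  1.275, -0.146]), 'qvel': array([ 0.001,  0.   , -0.001, -0.   , -0.   ,  0.   ]), 'joint_efforts': array([-3.0000e-03, -4.3125e+01, -2.4422e+01,  7.1000e-02,  5.6000e-02,
       -0.0000e+00]), 'tool_pos': array([0.188, 0.49 , 0.243]), 'tool_rot': array([-3.14 , -0.   ,  2.775]), 'contact_force': array([ 1.484,  0.46 , -0.09 ]), 'torque': array([-0.001,  0.013, -0.003]), 'grip_force': np.float64(0.0), 'opening': np.float64(0.092)}
top stand [(array([342., 180.]), 0.6, array([ 0.5923, -0.0365]))]
top spindle_level [(array([346., 175.]), 0.73, array([ 0.5931, -0.0421]))]
top ring_large_mid [(array([391., 270.]), 0.89, array([ 0.382 , -0.1536])), (array([354., 288.]), 0.75, array([ 0.3381, -0.0675])), (array([301., 252.]), 0.63, array([0.4179, 0.0563]))]
top ring_middle_mid [(array([218., 218.]), 0.56, array([0.4957, 0.2541]))]
top ring_small_mid [(array([440., 210.]), 0.66, array([ 0.5235, -0.2704]))]
top glue_tin_mid [(array([479., 138.]), 0.62, array([ 0.6963, -0.3607]))]
top screwdriver_mid [(array([269., 108.]
[... 829 characters left out ...]
small_mid [(array([214., 179.]), 0.78, array([ 0.5169, -0.2793])), (array([429., 228.]), 0.67, array([0.5083, 0.2522]))]
scene glue_tin_mid [(array([141., 215.]), 0.78, array([ 0.7049, -0.354 ])), (array([312., 178.]), 0.19, array([ 0.4565, -0.043 ]))]
scene screwdriver_mid [(array([468., 289.]), 0.63, array([0.6518, 0.3555])), (array([348., 307.]), 0.59, array([0.7719, 0.1496]))]
scene staple_box_mid [(array([184., 250.]), 0.83, array([ 0.7564, -0.2165]))]
scene rivet_jar_mid [(array([470., 289.]), 0.68, array([0.6646, 0.3578]))]
[[ 0.001  0.951  0.308  0.084]
 [ 1.    -0.001 -0.001  0.001]
 [-0.     0.308 -0.951 -0.142]
 [ 0.     0.     0.     1.   ]] 313.8998176036546 -0.02008058974584409
```

View pics/top0.png

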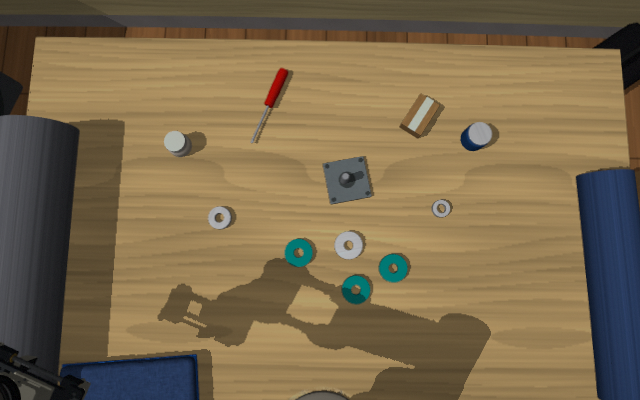

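View pics/scene0.png

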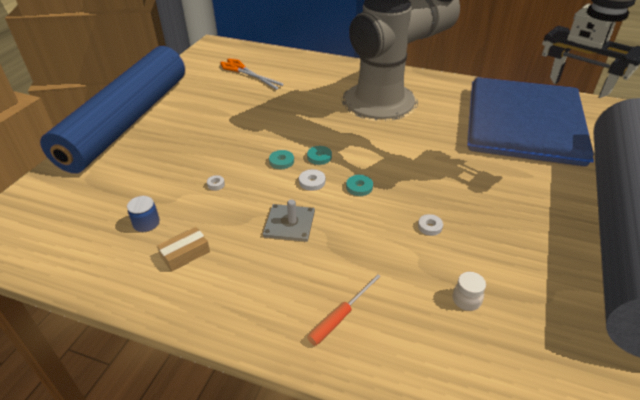

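Top view: the white rings are large at (349,245), middle at (220,218) and small at (442,208). The three turquoise look-alikes are at (299,252), (394,268) and (357,289), and the stand is at about (348,180). The scene view agrees. Next I segment the rings.

```bash
python3 - <<'E'
from h import *
s=robot.observe()
p=robot.read_camera('top')
save(p,'stand_top.png',(310,145,390,215),8)
im=np.array(p['pixels']);hsv=cv2.cvtColor(im,cv2.COLOR_RGB2HSV)
m=((hsv[:,:,1]<60)&(hsv[:,:,2]>110)).astype(np.uint8)
for n,(u,v) in dict(L=(349,245),M=(220,218),S=(442,208)).items():
    w=np.zeros_like(m);w[v-22:v+22,u-22:u+22]=m[v-22:v+22,u-22:u+22]
    c=max(cv2.findContours(w,cv2.RETR_EXTERNAL,cv2.CHAIN_APPROX_NONE)[0],key=cv2.contourArea)
    e=cv2.fitEllipse(c); q=at_z(p,e[0],.012)
    print(n,np.round(e[0],1),np.round(e[1],1),np.round(q,4),np.round(e[1][1]*np.linalg.norm(at_z(p,(u+1,v),.012)-at_z(p,(u,v),.012)),4))
E
```

```text
L [348.2 244.8] [27.5 27.9] [ 0.4377 -0.0526  0.012 ] 0.0653
M [218.7 217.3] [21.4 22.2] [0.4961 0.2527 0.012 ] 0.0524
S [440.9 208. ] [16.5 16.9] [ 0.5282 -0.2715  0.012 ] 0.0404
```

View pics/stand_top.png

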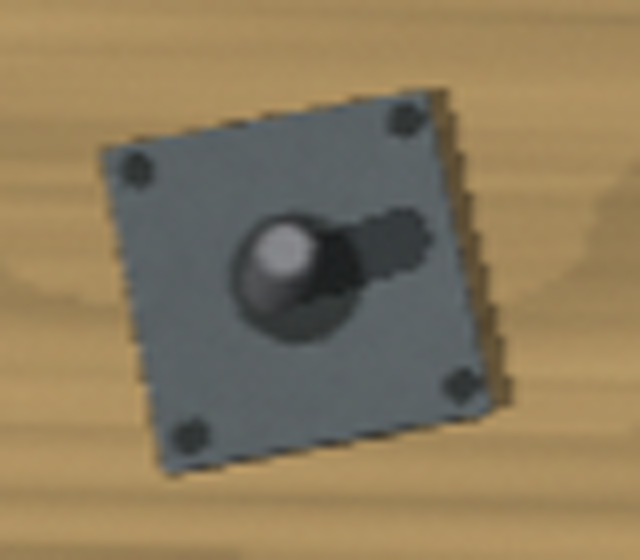

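Spindle flat end is at crop (287,250), which is pixel (345.9,176.2). The plate centre is at about (347.2,180). Moving over the large ring.

>>> carry_out([
  [[-0.0389, -0.038, 0], 0, 1],
  [[-0.0389, -0.038, 0], 0, 1],
  [[-0.0389, -0.038, 0], 0, 1],
  [[-0.0389, -0.038, 0], 0, 1],
  [[-0.0389, -0.038, 0], 0, 1],
  [[-0.0389, -0.038, 0], 0, 1],
  [[-0.0389, -0.038, 0], 0, 1],
  [[-0.0389, -0.038, 0], 0, 1],
  [[-0.0389, -0.038, 0], 0, 1],
  [[-0.0389, -0.038, 0], 0, 1],
  [[-0.0389, -0.038, 0], 0, 1],
  [[0, 0, 0.005], 0.185, 1],
  [[0, 0, 0.005], 0.185, 1],
  [[0, 0, 0.005], 0.185, 1],
  [[0, 0, 0.005], 0.185, 1],
  [[0, 0, 0.005], 0.185, 1],
  [[0, 0, 0.005], 0.185, 1],
  [[0, 0, 0.005], 0.185, 1],
  [[0, 0, 0.005], 0.185, 1],
  [[0, 0, 0.005], 0.185, 1],
], newtons=15)

```text
time: 3.6
tool_pos: [0.4379, -0.0536, 0.1987]
tool_rot: [3.141, -0.0, 1.104]
contact_force: [-1.0, 0.7, -0.4]
opening: 0.0919
grip_force: 0.0
```

>>> carry_out([
  [[0, 0, 0], 0.185, 1],
  [[0, 0, 0], 0, 1],
  [[0, 0, 0], 0, 1],
])

```text
time: 3.98
tool_pos: [0.4379, -0.0536, 0.1988]
tool_rot: [3.141, -0.0, 0.928]
contact_force: [0.1, 0.4, -0.5]
opening: 0.0918
grip_force: 0.0
```

```bash
cat >> h.py <<'E'
def rings(p,s,z,amin=150):
    im=np.array(p['pixels']);hsv=cv2.cvtColor(im,cv2.COLOR_RGB2HSV)
    m=((hsv[:,:,1]<60)&(hsv[:,:,2]>110)).astype(np.uint8)
    out=[]
    for c in cv2.findContours(m,cv2.RETR_EXTERNAL,cv2.CHAIN_APPROX_NONE)[0]:
        if cv2.contourArea(c)>amin:
            g=np.array([at_z(p,q[0],z,s)[:2] for q in c],np.float32); (x,y),r=cv2.minEnclosingCircle(g)
            e=cv2.fitEllipse(c); out.append((np.round(e[0],1),np.round(e[1],1),np.round(at_z(p,e[0],z,s)[:2],4),round(2*r,4)))
    return out
def totool(s,w):
    d=R.from_euler('xyz',s['tool_rot']).as_matrix().T@(np.array(w)-s['tool_pos']); return np.round(d,4)
E
python3 - <<'E'
from h import *
s=robot.observe();p=robot.read_camera('wrist');save(p,'w1.png')
print(s['time'],s['tool_pos'],s['tool_rot'],s['contact_force'])
for r in rings(p,s,.014): print(*r,totool(s,[*r[2],.02]))
for n,z in (('ring_large_mid',.008),('spindle_level',.07),('stand',0)):
    print(n,[(np.round(d['at']),round(d['p'],2),np.round(at_z(p,d['at'],z,s)[:2],4)) for d in robot.tip_of(p,n)[:3]])
p=robot.read_camera('top');print('top spindle',at_z(p,(345.9,176.2),.07),at_z(p,(347.1,180.1),.012))
E
```

```text
3.975 [ 0.43787182 -0.05355423  0.19881329] [ 3.14136967e+00 -2.09890935e-04  9.28428776e-01] [ 0.05758402  0.40865472 -0.51503731]
[323.2 178.1] [59.6 61.3] [ 0.4378 -0.0516] 0.0684 [ 0.0015 -0.0013  0.1788]
[466.4  73.7] [15.5 16.6] [ 0.6131 -0.0511] 0.0169 [0.1069 0.1388 0.1789]
ring_large_mid [(array([343., 268.]), 0.9, array([ 0.3891, -0.1561])), (array([237., 101.]), 0.86, array([0.4152, 0.0642])), (array([324., 178.]), 0.81, array([ 0.4383, -0.0531]))]
spindle_level [(array([471.,  77.]), 0.82, array([ 0.5935, -0.0439]))]
stand [(array([444.,  82.]), 0.93, array([ 0.5958, -0.0467]))]
top spindle [ 0.59008727 -0.04187817  0.07      ] [ 0.59080394 -0.04844244  0.012     ]
```

View pics/w1.png

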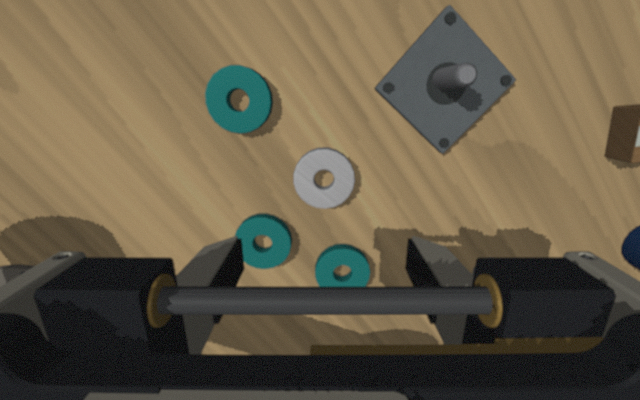

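Ring is at (324,178) between the jaws, and the fingers come down clear of the turquoise ones at (265,241) and (239,99). The spindle top is at (467,74), and the wrist and top cameras agree to about 2 mm. Grasping.

>>> carry_out([
  [[0.0012, -0.001, 0.03], 0, 1],
  [[0, 0, 0.04], 0, 1],
  [[0, 0, 0.04], 0, 1],
  [[0, 0, 0.03], 0, 1],
  [[0, 0, 0.02], 0, 1],
  [[0, 0, 0.012], 0, 1],
  [[0, 0, 0.0065], 0, 1],
  [[0, 0, 0], 0, 1],
  [[0, 0, 0], 0, 0],
  [[0, 0, 0], 0, 0],
  [[0, 0, 0], 0, 0],
  [[0, 0, 0], 0, 0],
  [[0, 0, 0], 0, 0],
  [[0, 0, 0], 0, 0],
], newtons=15)

```text
time: 5.98
tool_pos: [0.438, -0.052, 0.0205]
tool_rot: [3.141, -0.0, 0.925]
contact_force: [-0.5, 0.1, 5.5]
opening: 0.0662
grip_force: 15.0
```

>>> carry_out([
  [[0, 0, -0.01], 0, 0],
  [[0, 0, -0.03], 0, 0],
  [[0, 0, -0.04], 0, 0],
  [[0, 0, -0.03], 0, 0],
  [[0.01, 0.0115, 0], 0, 0],
  [[0.015, 0.017, 0], 0, 0],
  [[0.01, 0.0115, 0], 0, 0],
  [[0, 0, 0], 0, 0],
  [[0, 0, 0], 0, 0],
])

```text
time: 7.1
tool_pos: [0.4898, -0.048, 0.13]
tool_rot: [-3.14, 0.001, 0.925]
contact_force: [0.2, -0.2, -1.3]
opening: 0.0664
grip_force: 15.0
```

```bash
python3 - <<'E'
from h import *
s=robot.observe();p=robot.read_camera('wrist');save(p,'w2.png')
print(s['time'],s['tool_pos'],s['tool_rot'],s['contact_force'],s['opening'])
print(rings(p,s,.07))
for n,z in (('ring_large_mid',s['tool_pos'][2]-.0125),('spindle_level',.07),('stand',0)):
    print(n,[(np.round(d['at']),round(d['p'],2),np.round(at_z(p,d['at'],z,s)[:2],4)) for d in robot.tip_of(p,n)[:3]])
p=robot.read_camera('top');save(p,'t2.png',(310,145,390,215),8)
E
```

```text
7.1 [ 0.48975362 -0.04795946  0.13003339] [-3.14022029e+00  5.18677604e-04  9.24841154e-01] [ 0.23702179 -0.16313406 -1.31797533] 0.0663582869353303
[(array([365.6, 274.7]), array([11.3, 43.5]), array([ 0.49  , -0.0981]), 0.028), (array([324.4, 231.7]), array([ 52.2, 126.5]), array([ 0.4865, -0.0523]), 0.0868), (array([445.3, 125.3]), array([21.7, 22.3]), array([ 0.5916, -0.0397]), 0.0148)]
ring_large_mid [(array([175., 147.]), 0.96, array([0.4674, 0.0455])), (array([324., 258.]), 0.81, array([ 0.4895, -0.0476])), (array([308., 333.]), 0.57, array([ 0.4511, -0.0827]))]
spindle_level [(array([454., 131.]), 0.85, array([ 0.5945, -0.0463]))]
stand [(array([422., 123.]), 0.76, array([ 0.5939, -0.0467]))]
```

View pics/w2.png

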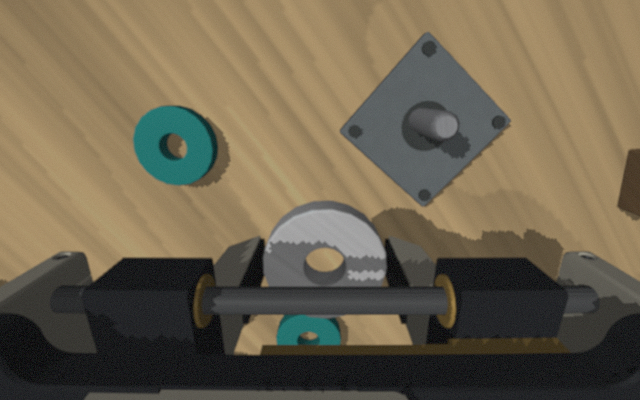

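Spindle flat end is at (445,125), which is (0.5916,-0.0397), against (0.590,-0.042) from the top camera. I take the mean. The ring is held square with its bore at (325,264).

>>> carry_out([
  [[0.0167, 0.0191, 0], 0, 0],
  [[0.025, 0.0287, 0], 0, 0],
  [[0.0167, 0.0191, 0], 0, 0],
  [[0.0083, 0.0096, 0], 0, 0],
  [[0, 0, 0.015], 0, 0],
  [[0, 0, 0.015], 0, 0],
  [[0, 0, 0], 0, 0],
  [[0, 0, 0.0025], 0, 0],
  [[0, 0, 0.0025], 0, 0],
  [[0, 0, 0.002], 0, 0],
  [[0, 0, 0.002], 0, 0],
  [[0, 0, 0], 0, 0],
])

```text
time: 8.85
tool_pos: [0.5919, -0.0409, 0.0911]
tool_rot: [-3.141, -0.0, 0.925]
contact_force: [0.2, 0.5, -1.3]
opening: 0.0664
grip_force: 15.0
```

>>> carry_out([
  [[0, 0, 0.0015], 0, 0],
  [[0, 0, 0.0015], 0, 0],
  [[0, 0, 0.001], 0, 0],
  [[0, 0, 0], 0, 0],
])

```text
time: 9.35
tool_pos: [0.5919, -0.0409, 0.0871]
tool_rot: [-3.141, 0.0, 0.925]
contact_force: [0.3, -0.8, -1.5]
opening: 0.0666
grip_force: 15.0
```

>>> carry_out([
  [[0, 0, 0.0015], 0, 0],
  [[0, 0, 0.0015], 0, 0],
  [[0, 0, 0.0015], 0, 0],
  [[0, 0, 0], 0, 0],
])

```text
time: 9.85
tool_pos: [0.5919, -0.0409, 0.0825]
tool_rot: [-3.141, 0.0, 0.925]
contact_force: [0.5, 0.1, -0.9]
opening: 0.0664
grip_force: 15.0
```

>>> carry_out([
  [[0, 0, 0.0025], 0, 0],
  [[0, 0, 0.0025], 0, 0],
  [[0, 0, 0.0025], 0, 0],
  [[0, 0, 0.0025], 0, 0],
  [[0, 0, 0.0025], 0, 0],
  [[0, 0, 0.0025], 0, 0],
  [[0, 0, 0.0025], 0, 0],
  [[0, 0, 0.0025], 0, 0],
])

```text
time: 10.85
tool_pos: [0.592, -0.0409, 0.0626]
tool_rot: [3.142, -0.0, 0.925]
contact_force: [0.7, -0.6, -2.2]
opening: 0.0667
grip_force: 15.0
```

>>> carry_out([
  [[0, 0, 0.0025], 0, 0],
  [[0, 0, 0.0025], 0, 0],
  [[0, 0, 0.0025], 0, 0],
  [[0, 0, 0.0025], 0, 0],
  [[0, 0, 0.0025], 0, 0],
  [[0, 0, 0.0025], 0, 0],
  [[0, 0, 0.0025], 0, 0],
  [[0, 0, 0.0025], 0, 0],
  [[0, 0, 0.0025], 0, 0],
  [[0, 0, 0.0025], 0, 0],
  [[0, 0, 0], 0, 0],
])

```text
time: 12.22
tool_pos: [0.5918, -0.0409, 0.0375]
tool_rot: [-3.141, 0.0, 0.925]
contact_force: [-0.3, -0.3, -1.1]
opening: 0.0665
grip_force: 15.0
```

Bottom about 5 mm above the plate. Now a slow touchdown at 8 mm/s.

>>> carry_out([
  [[0, 0, 0.001], 0, 0],
  [[0, 0, 0.001], 0, 0],
  [[0, 0, 0.001], 0, 0],
  [[0, 0, 0.001], 0, 0],
  [[0, 0, 0.0005], 0, 0],
  [[0, 0, 0.0003], 0, 0],
])

```text
time: 12.98
tool_pos: [0.592, -0.0409, 0.0329]
tool_rot: [-3.142, -0.0, 0.925]
contact_force: [0.5, -0.5, -2.6]
opening: 0.0661
grip_force: 15.0
```

>>> carry_out([
  [[0, 0, 0.0005], 0, 0],
  [[0, 0, 0.0005], 0, 0],
  [[0, 0, 0.0003], 0, 0],
  [[0, 0, 0], 0, 0],
])

```text
time: 13.48
tool_pos: [0.592, -0.0409, 0.0325]
tool_rot: [3.141, -0.0, 0.925]
contact_force: [-3.0, -0.8, 6.6]
opening: 0.0663
grip_force: 15.0
```

>>> carry_out([
  [[0, 0, -0.0006], 0, 0],
  [[0, 0, 0], 0, 1],
  [[0, 0, 0], 0, 1],
  [[0, 0, 0], 0, 1],
  [[0, 0, -0.01], 0, 1],
  [[0, 0, -0.03], 0, 1],
  [[0, 0, -0.05], 0, 1],
  [[0, 0, -0.05], 0, 1],
  [[0, 0, -0.027], 0, 1],
  [[0, 0, 0], 0, 1],
])

```text
time: 14.72
tool_pos: [0.5932, -0.0411, 0.2023]
tool_rot: [3.136, -0.003, 0.925]
contact_force: [-0.1, 0.2, -1.1]
opening: 0.092
grip_force: 0.0
```

```bash
python3 - <<'E'
from h import *
s=robot.observe();p=robot.read_camera('wrist');save(p,'w3.png',(160,60,480,300),2)
print(s['time'],s['tool_pos'],s['tool_rot'])
print([ (r[0],r[1],r[3],at_z(p,r[0],.028,s)[:2],at_z(p,r[0],.07,s)[:2]) for r in rings(p,s,.028)])
E
```

```text
14.725 [ 0.5931523  -0.04110967  0.20231153] [ 3.13625788e+00 -2.67739723e-03  9.24861264e-01]
[(array([389.9, 339.6]), array([13.1, 28.7]), 0.0381, array([ 0.53720135, -0.25310451]), array([ 0.5513077 , -0.21598899])), (array([551.7, 225.5]), array([17.6, 97.7]), 0.0951, array([ 0.76536762, -0.23263215]), array([ 0.74924496, -0.19822894])), (array([321.3, 181.7]), array([57.4, 59.4]), 0.0663, array([ 0.59179813, -0.03908742]), array([ 0.59867113, -0.03032633])), (array([51.3, 11.2]), array([30.5, 55. ]), 0.051, array([0.49315465, 0.23556195]), array([0.51309661, 0.20793563]))]
```

View pics/w3.png

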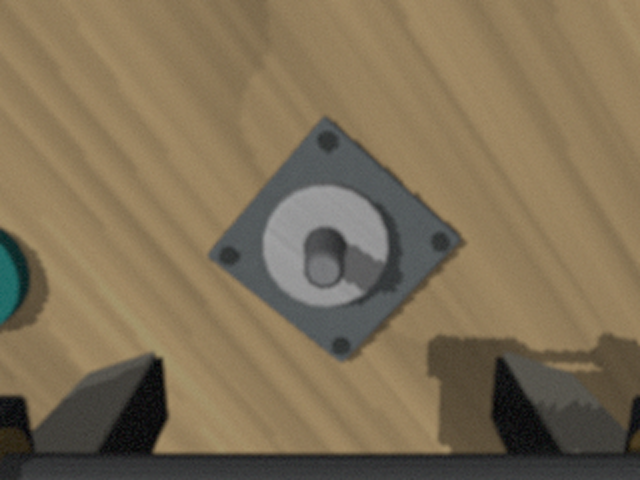

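The largest ring is home round the spindle: concentric at crop (325,245), flat on the plate. Next, the middle ring.

>>> carry_out([
  [[0.0252, -0.0364, 0], 0, 1],
  [[0.0252, -0.0364, 0], 0, 1],
  [[0.0252, -0.0364, 0], 0, 1],
  [[0.0252, -0.0364, 0], 0, 1],
  [[0.0252, -0.0364, 0], 0, 1],
  [[0.0252, -0.0364, 0], 0, 1],
  [[0.0252, -0.0364, 0], 0, 1],
  [[0, 0, 0], 0, 1],
  [[0, 0, 0], 0, 1],
  [[0, 0, 0], 0, 1],
])

```text
time: 16.02
tool_pos: [0.4949, 0.2522, 0.1987]
tool_rot: [-3.141, 0.001, 0.923]
contact_force: [0.4, 0.7, -0.2]
opening: 0.0919
grip_force: 0.0
```

```bash
python3 - <<'E'
from h import *
s=robot.observe();p=robot.read_camera('wrist')
print(s['time'],s['tool_pos'],s['tool_rot'],s['qpos'])
for r in rings(p,s,.014): print(*r,totool(s,[*r[2],.0205]))
print([(np.round(d['at']),round(d['p'],2),np.round(at_z(p,d['at'],.008,s)[:2],4)) for d in robot.tip_of(p,'ring_middle_mid')[:3]])
E
```

```text
16.025 [0.49494013 0.25219878 0.19866322] [-3.14122183e+00  9.75534575e-04  9.23395224e-01] [ 3.33416630e-01  4.36689811e-01  1.50775890e+00 -2.51880852e-04
  1.19816088e+00  9.80909735e-01]
[324.9 178.8] [47.9 49.5] [0.4957 0.2524] 0.0557 [0.0008 0.0006 0.1782]
[548.9 114.6] [  4.1 121.5] [0.7187 0.169 ] 0.1008 [0.0688 0.2287 0.178 ]
[]
```

>>> carry_out([
  [[0.0008, 0.0006, 0.03], 0, 1],
  [[0, 0, 0.04], 0, 1],
  [[0, 0, 0.04], 0, 1],
  [[0, 0, 0.03], 0, 1],
  [[0, 0, 0.02], 0, 1],
  [[0, 0, 0.012], 0, 1],
  [[0, 0, 0.006], 0, 1],
  [[0, 0, 0], 0, 1],
  [[0, 0, 0], 0, 0],
  [[0, 0, 0], 0, 0],
  [[0, 0, 0], 0, 0],
  [[0, 0, 0], 0, 0],
  [[0, 0, 0], 0, 0],
  [[0, 0, 0], 0, 0],
  [[0, 0, 0], 0, 0],
], newtons=15)

```text
time: 18.0
tool_pos: [0.4958, 0.2537, 0.0214]
tool_rot: [3.141, -0.0, 0.925]
contact_force: [0.3, 0.5, 1.9]
opening: 0.0537
grip_force: 15.0
```

>>> carry_out([
  [[0, 0, -0.01], 0, 0],
  [[0, 0, -0.03], 0, 0],
  [[0, 0, -0.04], 0, 0],
  [[0, 0, -0.03], 0, 0],
  [[0, 0, 0], 0, 0],
  [[0, 0, 0], 0, 0],
])

```text
time: 18.75
tool_pos: [0.495, 0.2534, 0.1304]
tool_rot: [-3.141, 0.001, 0.925]
contact_force: [-0.2, -0.1, 0.5]
opening: 0.0545
grip_force: 15.0
```

>>> carry_out([
  [[-0.0117, 0.0166, 0], 0, 0],
  [[-0.0235, 0.034, 0], 0, 0],
  [[-0.0235, 0.034, 0], 0, 0],
  [[-0.0235, 0.034, 0], 0, 0],
  [[-0.0235, 0.034, 0], 0, 0],
  [[-0.0235, 0.034, 0], 0, 0],
  [[-0.0235, 0.034, 0], 0, 0],
  [[-0.0117, 0.017, 0], 0, 0],
  [[-0.0118, 0.017, 0], 0, 0],
  [[0, 0, 0], 0, 0],
  [[0, 0, 0.015], 0, 0],
  [[0, 0, 0.015], 0, 0],
  [[0, 0, 0.005], 0, 0],
  [[0, 0, 0], 0, 0],
  [[0, 0, 0], 0, 0],
])

```text
time: 20.62
tool_pos: [0.5932, -0.0402, 0.0966]
tool_rot: [3.141, -0.0, 0.925]
contact_force: [-0.0, -0.9, -1.4]
opening: 0.0541
grip_force: 15.0
```

>>> carry_out([
  [[-0.0008, -0.0007, 0.0015], 0, 0],
  [[0, 0, 0.0015], 0, 0],
  [[0, 0, 0.0015], 0, 0],
  [[0, 0, 0.0015], 0, 0],
  [[0, 0, 0.0015], 0, 0],
  [[0, 0, 0.0015], 0, 0],
  [[0, 0, 0.001], 0, 0],
  [[0, 0, 0], 0, 0],
])

```text
time: 21.62
tool_pos: [0.5918, -0.0405, 0.0861]
tool_rot: [-3.141, -0.0, 0.925]
contact_force: [0.1, -0.0, -0.3]
opening: 0.0543
grip_force: 15.0
```

>>> carry_out([
  [[0, 0, 0.0015], 0, 0],
  [[0, 0, 0.0015], 0, 0],
  [[0, 0, 0.0015], 0, 0],
  [[0, 0, 0], 0, 0],
])

```text
time: 22.12
tool_pos: [0.5917, -0.0405, 0.0815]
tool_rot: [-3.141, 0.0, 0.925]
contact_force: [0.5, -0.2, -2.4]
opening: 0.054
grip_force: 15.0
```

Over the chamfer without contact. It needs 32 mm more, and home is z ≈ 0.0494.

>>> carry_out([
  [[0, 0, 0.0025], 0, 0],
  [[0, 0, 0.0025], 0, 0],
  [[0, 0, 0.0025], 0, 0],
  [[0, 0, 0.0025], 0, 0],
  [[0, 0, 0.0025], 0, 0],
  [[0, 0, 0], 0, 0],
])

```text
time: 22.88
tool_pos: [0.5917, -0.0405, 0.069]
tool_rot: [-3.141, 0.0, 0.925]
contact_force: [-0.0, -0.2, -1.8]
opening: 0.0541
grip_force: 15.0
```

>>> carry_out([
  [[0, 0, 0.0025], 0, 0],
  [[0, 0, 0.0025], 0, 0],
  [[0, 0, 0.0025], 0, 0],
  [[0, 0, 0.0025], 0, 0],
  [[0, 0, 0.0025], 0, 0],
  [[0, 0, 0.0015], 0, 0],
  [[0, 0, 0.001], 0, 0],
  [[0, 0, 0], 0, 0],
])

```text
time: 23.88
tool_pos: [0.5918, -0.0405, 0.0542]
tool_rot: [-3.142, -0.0, 0.925]
contact_force: [-0.3, 0.8, -1.3]
opening: 0.0542
grip_force: 15.0
```

>>> carry_out([
  [[0, 0, 0.001], 0, 0],
  [[0, 0, 0.001], 0, 0],
  [[0, 0, 0.001], 0, 0],
  [[0, 0, 0.001], 0, 0],
  [[0, 0, 0], 0, 0],
])

```text
time: 24.5
tool_pos: [0.5918, -0.0406, 0.0501]
tool_rot: [-3.141, -0.0, 0.925]
contact_force: [-0.5, 0.0, -0.4]
opening: 0.054
grip_force: 15.0
```

>>> carry_out([
  [[0, 0, 0.0005], 0, 0],
  [[0, 0, 0.0005], 0, 0],
  [[0, 0, 0.0003], 0, 0],
  [[0, 0, 0], 0, 0],
])

```text
time: 25.0
tool_pos: [0.5919, -0.0406, 0.0494]
tool_rot: [3.141, -0.0, 0.925]
contact_force: [-1.9, -0.5, 4.5]
opening: 0.054
grip_force: 15.0
```

>>> carry_out([
  [[0, 0, -0.0005], 0, 0],
  [[0, 0, 0], 0, 1],
  [[0, 0, 0], 0, 1],
  [[0, 0, 0], 0, 1],
  [[0, 0, -0.01], 0, 1],
  [[0, 0, -0.03], 0, 1],
  [[0, 0, -0.05], 0, 1],
  [[0, 0, -0.04], 0, 1],
  [[0, 0, -0.02], 0, 1],
  [[0, 0, 0], 0, 1],
  [[-0.0372, 0.0147, 0], 0, 1],
  [[-0.0372, 0.0147, 0], 0, 1],
  [[-0.0372, 0.0147, 0], 0, 1],
  [[-0.0372, 0.0147, 0], 0, 1],
  [[-0.0372, 0.0147, 0], 0, 1],
  [[-0.0372, 0.0147, 0], 0, 1],
  [[0, 0, 0], 0, 1],
  [[0, 0, 0], 0, 1],
  [[0, 0, 0], 0, 1],
])

```text
time: 27.38
tool_pos: [0.5281, -0.2707, 0.199]
tool_rot: [-3.141, -0.0, 0.926]
contact_force: [0.0, 0.6, -0.0]
opening: 0.0921
grip_force: 0.0
```

```bash
python3 - <<'E'
from h import *
s=robot.observe();p=robot.read_camera('wrist');save(p,'w4.png')
print(s['time'],s['tool_pos'],s['tool_rot'],s['qpos'][[0,5]])
for r in rings(p,s,.014): print(*r,totool(s,[*r[2],.0205]))
p=robot.read_camera('top')
for r in rings(p,s,.044): print(r)
E
```

```text
27.375 [ 0.52810077 -0.27069514  0.19899509] [-3.14067356e+00 -2.77755102e-04  9.26133014e-01] [-0.60292444  0.04163158]
[324.6 179.7] [37.  38.8] [ 0.528  -0.2709] 0.0446 [-0.0003  0.0002  0.1785]
[531.5 151.5] [54.7 65.5] [ 0.721  -0.3772] 0.0655 [0.0307 0.2184 0.1783]
[438.5   3. ] [  4.7 118.2] [ 0.7127 -0.1995] 0.0586 [0.1678 0.1049 0.1784]
(array([286.7, 376.8]), array([ 56.3, 109.4]), array([0.1468, 0.0811]), 0.2419)
(array([542.1, 290.5]), array([11.9, 37.3]), array([ 0.3417, -0.4908]), 0.0845)
(array([487.3, 231.5]), array([17.2, 18.3]), array([ 0.4727, -0.369 ]), 0.0509)
(array([464.2, 237.3]), array([11.9, 43.5]), array([ 0.4586, -0.3153]), 0.0934)
(array([580.4, 198. ]), array([10.7, 43.5]), array([ 0.5545, -0.5915]), 0.0961)
(array([346.8, 180.6]), array([33.3, 39.4]), array([ 0.5844, -0.0457]), 0.1034)
(array([544.9, 174.1]), array([37.6, 78. ]), array([ 0.6093, -0.5096]), 0.1698)
(array([511.6, 150.5]), array([10.5, 44.9]), array([ 0.664 , -0.4329]), 0.1004)
(array([174.4, 142. ]), array([20.2, 23.4]), array([0.6679, 0.3587]), 0.0604)
(array([479.8, 133. ]), array([22.1, 23.5]), array([ 0.7046, -0.3586]), 0.0581)
(array([420.3, 113.6]), array([ 8.4, 49.6]), array([ 0.7485, -0.2182]), 0.0912)
```

View pics/w4.png

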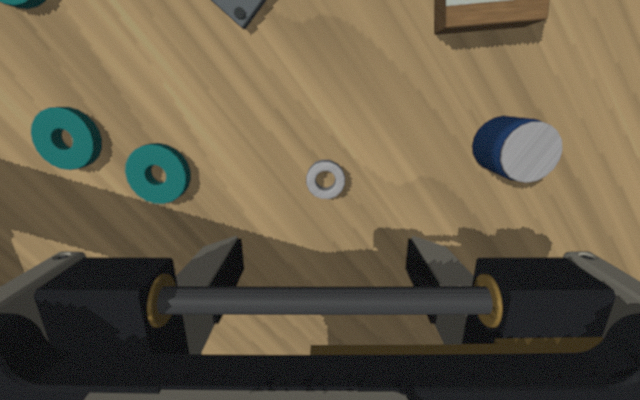

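The small ring is at (325,180), centred between the jaws. The blue tin at (520,148) is some 0.2 m off and clear of the gripper. Grasping.

>>> carry_out([
  [[-0.0003, 0.0002, 0.03], 0, 1],
  [[0, 0, 0.04], 0, 1],
  [[0, 0, 0.04], 0, 1],
  [[0, 0, 0.03], 0, 1],
  [[0, 0, 0.02], 0, 1],
  [[0, 0, 0.012], 0, 1],
  [[0, 0, 0.006], 0, 1],
  [[0, 0, 0], 0, 1],
  [[0, 0, 0], 0, 0],
  [[0, 0, 0], 0, 0],
  [[0, 0, 0], 0, 0],
  [[0, 0, 0], 0, 0],
  [[0, 0, 0], 0, 0],
  [[0, 0, 0], 0, 0],
  [[0, 0, 0], 0, 0],
  [[0, 0, 0], 0, 0],
], newtons=12)

```text
time: 29.48
tool_pos: [0.5279, -0.2722, 0.0214]
tool_rot: [-3.142, -0.0, 0.925]
contact_force: [-0.1, 0.7, -0.2]
opening: 0.042
grip_force: 12.0
```

>>> carry_out([
  [[0, 0, -0.01], 0, 0],
  [[0, 0, -0.03], 0, 0],
  [[0, 0, -0.04], 0, 0],
  [[0, 0, -0.03], 0, 0],
  [[0, 0, 0], 0, 0],
  [[0, 0, 0], 0, 0],
])

```text
time: 30.22
tool_pos: [0.5274, -0.2719, 0.1307]
tool_rot: [-3.14, -0.0, 0.925]
contact_force: [-0.1, -0.5, -0.5]
opening: 0.0422
grip_force: 12.0
```

>>> carry_out([
  [[0.0186, -0.0073, 0], 0, 0],
  [[0.0372, -0.0146, 0], 0, 0],
  [[0.0372, -0.0146, 0], 0, 0],
  [[0.0372, -0.0146, 0], 0, 0],
  [[0.0372, -0.0146, 0], 0, 0],
  [[0.0372, -0.0146, 0], 0, 0],
  [[0.0093, -0.0037, 0], 0, 0],
  [[0.0092, -0.0037, 0], 0, 0],
  [[0, 0, 0], 0, 0],
  [[0, 0, 0.015], 0, 0],
  [[0, 0, 0.015], 0, 0],
  [[0, 0, 0.005], 0, 0],
  [[0, 0, 0], 0, 0],
  [[0, 0, 0], 0, 0],
])

```text
time: 31.98
tool_pos: [0.5924, -0.0414, 0.0967]
tool_rot: [3.141, -0.0, 0.925]
contact_force: [0.6, -0.2, 0.2]
opening: 0.0423
grip_force: 12.0
```

>>> carry_out([
  [[-0.0002, -0.0006, 0.0015], 0, 0],
  [[0, 0, 0.0015], 0, 0],
  [[0, 0, 0.0015], 0, 0],
  [[0, 0, 0.0015], 0, 0],
  [[0, 0, 0.0015], 0, 0],
  [[0, 0, 0.0015], 0, 0],
  [[0, 0, 0.001], 0, 0],
  [[0, 0, 0], 0, 0],
])

```text
time: 32.98
tool_pos: [0.5915, -0.0411, 0.0863]
tool_rot: [-3.141, 0.0, 0.925]
contact_force: [0.5, -0.8, -0.8]
opening: 0.0419
grip_force: 12.0
```

>>> carry_out([
  [[0, 0, 0.0015], 0, 0],
  [[0, 0, 0.0015], 0, 0],
  [[0, 0, 0.0015], 0, 0],
  [[0, 0, 0], 0, 0],
])

```text
time: 33.48
tool_pos: [0.5914, -0.0411, 0.0817]
tool_rot: [-3.141, 0.0, 0.925]
contact_force: [0.1, -0.6, -0.7]
opening: 0.0421
grip_force: 12.0
```

>>> carry_out([
  [[0, 0, 0.002], 0, 0],
  [[0, 0, 0.002], 0, 0],
  [[0, 0, 0.002], 0, 0],
  [[0, 0, 0.002], 0, 0],
  [[0, 0, 0.002], 0, 0],
  [[0, 0, 0.0015], 0, 0],
  [[0, 0, 0], 0, 0],
])

```text
time: 34.35
tool_pos: [0.5915, -0.0411, 0.0703]
tool_rot: [-3.141, 0.0, 0.925]
contact_force: [0.2, -0.3, -0.6]
opening: 0.0416
grip_force: 12.0
```

>>> carry_out([
  [[0, 0, 0.001], 0, 0],
  [[0, 0, 0.001], 0, 0],
  [[0, 0, 0.001], 0, 0],
  [[0, 0, 0.001], 0, 0],
  [[0, 0, 0], 0, 0],
])

```text
time: 34.98
tool_pos: [0.5915, -0.0411, 0.0663]
tool_rot: [-3.141, -0.0, 0.925]
contact_force: [-0.1, -0.2, 0.1]
opening: 0.0421
grip_force: 12.0
```

>>> carry_out([
  [[0, 0, 0.0005], 0, 0],
  [[0, 0, 0.0005], 0, 0],
  [[0, 0, 0.0003], 0, 0],
  [[0, 0, 0], 0, 0],
])

```text
time: 35.48
tool_pos: [0.5916, -0.0411, 0.0653]
tool_rot: [3.141, -0.0, 0.925]
contact_force: [-1.2, 0.5, 1.9]
opening: 0.0421
grip_force: 12.0
```

>>> carry_out([
  [[0, 0, 0.0004], 0, 0],
  [[0, 0, 0], 0, 0],
])

```text
time: 35.72
tool_pos: [0.5916, -0.0411, 0.0653]
tool_rot: [3.141, -0.0, 0.925]
contact_force: [-2.1, 1.1, 5.6]
opening: 0.0421
grip_force: 12.0
```

Home under 5.6 N. Releasing and backing off.

>>> carry_out([
  [[0, 0, -0.0007], 0, 0],
  [[0, 0, 0], 0, 1],
  [[0, 0, 0], 0, 1],
  [[0, 0, 0], 0, 1],
  [[0, 0, 0], 0, 1],
  [[0, 0, -0.01], 0, 1],
  [[0, 0, -0.03], 0, 1],
  [[0, 0, -0.05], 0, 1],
  [[0, 0, -0.04], 0, 1],
  [[0, 0, 0], 0, 1],
  [[0, 0, 0], 0, 1],
])

```text
time: 37.1
tool_pos: [0.5911, -0.041, 0.1951]
tool_rot: [-3.141, 0.0, 0.925]
contact_force: [-1.2, 0.5, 0.0]
opening: 0.0918
grip_force: 0.0
```

```bash
python3 - <<'E'
from h import *
s=robot.observe();p=robot.read_camera('wrist')
a=np.array(p['pixels'])[60:300,160:480];b=np.array(robot.read_camera('scene')['pixels'])[160:250,230:350]
cv2.imwrite('pics/w5.png',np.hstack([cv2.resize(a,(400,300)),cv2.resize(b,(400,300))])[:,:,::-1])
print(s['time'],s['tool_pos'],s['contact_force'],s['opening'])
E
```

```text
37.1 [ 0.59110863 -0.04101585  0.19513454] [-1.15282269  0.4594174   0.02023656] 0.09178595199497223
```

View pics/w5.png

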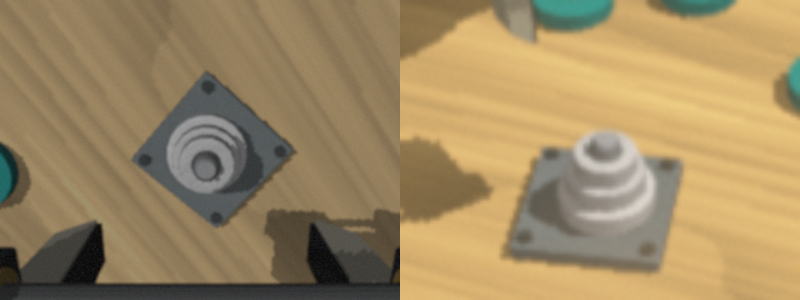

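All three rings are stacked flat by size on the spindle: left panel around (207,160), right panel around (605,185). The gripper is clear.

```bash
python3 -c "
from cell import robot
print(robot.hand_in())"
```

```text
the job is handed in; nothing more can be done
None
```

I threaded the three rings onto the spindle, largest at the bottom and smallest on top, each lowered by hand until it sat home. The last pictures show them flat with the gripper clear, and I handed the job in at about 37 s; it returned no verdict.

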